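# Turn the guard tray round in its sleeve

### The job

The tray of trimmer guide combs was put back into its wooden sleeve the wrong way round, so its knob is inside and the tray sticks out. Draw it right out, turn it end for end and slide it back in, plain end first, until it is fully home with its front flush with the mouth of the sleeve and the knob outside. Keep the tray upright all the time so that the combs stay in, and leave the trimmer, the comb, the mirror and the brush holder where they are.

Things in the scene. Friction and masses are not known exactly. Their poses are not given: they have to be found in the camera images.
- sleeve: Brown wooden sleeve box stuck to the counter: 136 long (x) x 72 wide (y) x 50 mm high, open only at its mouth, the -x end. Inside 130 x 60 wide x 40 high; floor and top 5 mm, side and back walls 6 mm thick. Origin: centre of its underside, on the counter; x points from mouth to closed back, z up. Mouth plane at x = -68 mm, inner back face at x = +62 mm.
- sleeve_mouth (a point): Centre of the sleeve's mouth opening, in the mouth plane, 25 mm above the counter; axes as the sleeve's.
- tray_center (a point): Centre, half-way up, of the loose dark blue open-topped tray, 130 long (x) x 55 wide (y) x 34 mm high without knob, corners rounded, 0.13 to 0.25 kg; its combs are fixed, below its rim. x points from its front (knob end) to its plain end, z up. Home: x axis as the sleeve's, this point at x -3, y 0, z 22 mm of the sleeve. As found: turned half a turn, plain end 34 to 45 mm out of the mouth.
- tray_knob (a point): Outer end of the steel knob on the tray's front: on its centre line, half-way up, 32 mm out from the front face, so 97 mm from tray_center. Round head 22 mm across and 12 mm long, neck 12 mm across. Axes as the tray's.
- tray_plain_end (a point): Middle of the tray's plain end face, at x = +65 mm of tray_center; axes as the tray's.
- trimmer: Black beard trimmer lying on the counter, about 165 x 38 x 30 mm; bystander. Origin under its middle.
- comb: Dark wooden comb lying flat, 180 x 41 x 6 mm; bystander. Origin under its middle.
- mirror: Round tortoiseshell mirror, 124 mm across, standing about 145 mm high on a hinged foot 90 x 85 mm; bystander. Origin under its foot, at the hinge.
- brush_holder: Green round holder, 68 mm across and 92 mm high, with two brushes up to 172 mm high; bystander. Origin at the centre of its underside.
Not all that is in view belongs to the job. Leave any red look-alike of the part that bears tray_center alone. There is more than one size of the sleeve; the one meant has the size given above.

How it is judged:
On the way, in this order (a step that is already met when the one before it is completed fails the run):
1. the tray is drawn right out of the sleeve (horizontal distance between tray_center and sleeve_mouth above 0.085 m), for 0.1 s.
2. the plain end of the tray is inside the sleeve, with the knob end outside (x of tray_plain_end in the frame of sleeve_mouth above 0.02 m and y of tray_plain_end in the frame of sleeve_mouth between -0.01 and 0.01 m and height (world z) of tray_plain_end below 0.035 m and x of tray_knob in the frame of sleeve_mouth below -0.02 m), for 0.1 s.
At the end, for the whole second after the job is handed in: The tray lies upright and at rest in the sleeve, turned end for end: knob outside, front face flush with the mouth to within 5 mm (x of tray_center in the frame of sleeve between -0.008 and 0.002 m and y of tray_center in the frame of sleeve between -0.005 and 0.005 m and x of tray_knob in the frame of sleeve below -0.09 m and angle between tray_center's own z axis and vertical below 0.1 rad and linear speed of tray below 0.01 m/s); the robot touches nothing.
It fails at once if the tray is tipped by more than 30 degrees (angle between tray_center's own z axis and vertical above 0.52 rad).
It fails at once if the trimmer is pushed away by more than 20 mm (distance of trimmer from where it was at the start of the episode above 0.02 m).
It fails at once if the comb is pushed away by more than 20 mm (distance of comb from where it was at the start of the episode above 0.02 m).
It fails at once if the mirror is pushed away by more than 20 mm or knocked over (distance of mirror from where it was at the start of the episode above 0.02 m or angle between mirror's own z axis and vertical above 0.4 rad).
It fails at once if the brush holder is pushed away by more than 20 mm or knocked over (distance of brush_holder from where it was at the start of the episode above 0.02 m or angle between brush_holder's own z axis and vertical above 0.4 rad).
It also fails if it takes over 67 s, if anything falls off the work surface, if the arm or the gripper's body presses on something with over 40 N, if the wrist force passes 120 N, or if a joint passes its speed limit or range.

### The arm

A 6-joint arm with a two-finger parallel gripper is mounted at the origin on the work surface. World frame = base frame: x ahead of the robot, y to its left, z up, the work surface at z = 0. Lengths are in m, angles in rad, forces in N, time in s.
With the tool pointing down it reaches from about 0.25 to 0.725 m from the base axis. Payload 4 kg.
Tool frame: the origin (TCP) lies between the finger pads; the fingertips stand 19 mm ahead of it and the grasp point (between the pads) is the TCP (env.tip_reach is the distance from the TCP to the fingertips, in m); z points along the fingers, y is the direction in which the jaws open and shut (so a half turn about z gives the same grasp; the last joint's range is limited). The gripper opens to 85 mm and grips with 20 to 120 N. Pads are 22 mm wide; open, the fingers measure 114 mm over their backs; the gripper's body (76 mm by 85 mm) begins 54 mm behind the grasp point. The pads swing forward as they close: fully open they stand 13 mm farther back than shut.
Start: joints at [-1.326, 0.241, 0.005, 1.335, 0, 1.571], TCP at [0.121, -0.485, 0.25] pointing down, gripper open.
Joint ranges: [-2.72, 2.72], [-1.05, 1.87], [-1.09, 1.28], [-1.99, 2.15], [-1.42, 1.44], [-3.14, 3.14]. Speed limits (rad/s): [2.79, 2.79, 3.14, 3.14, 3.14, 3.14].

### API

Orientations are given as a unit quaternion [x, y, z, w].
In Python, from bench import env gives the robot as it stands.
- The arm moves only by the shell command python3 -m inch 'ROWS' [OPENING]. ROWS is JSON, a list of rows, each a list of 2 entries, a list of its own where there are three numbers: the shift along the tool's x, y, z in m, then the turn about the tool's z in rad. A call has 1 to 10 rows; each row is the pose to reach, as a shift and turn from the pose commanded when the call began, along the tool's axes at that moment; what a row does not reach only later rows make up. A row lasts 1/8 s, in which the tool goes at most 62.5 mm and 10.7 degrees, less where a joint would pass 70% of its speed; a pose out of reach is approached as far as the arm can. A call with a gripper value outside its range is refused whole. OPENING is the finger opening in m, from 0 to 0.0854, set as the call begins (- or left out, the last holds). The fingers move at their own pace and stop on an object; the grip force is fixed at half the most. Time passes only in rows, so rows that repeat a pose let the fingers close. It gives the time, the measured TCP pose, the force and the opening at its end, in the units of the state.
- env.sense(): the state, without advancing time (a new reading comes with each control period).
- env.grab_frame(name): name is "scene" or "side" or "wrist"; returns (picture, depth): 420x560x3 uint8, blue, green, red; 420x560 float32, m along the optical axis (not along the pixel's ray), 0 where there is no reading.
- env.camera_info(name): a dict with "fx", "fy", "cx", "cy" (pixels), "camera_from_world" (4x4, takes a point from world to camera coordinates). Camera axes: x right, y down, z forward; pixel columns grow to the right and rows downward; lengths in m; the calibration is good to about 2 mm. A picture is of the moment at which its call begins: read the wrist's pose just before it. camera_info takes no time and is no camera call; for the wrist camera it gives the pose at the moment of the call.
- env.close_job(): hands the job in, once; it reports no verdict.
Trained networks look in the newest picture that a camera, given by its name, has taken for a name from the list of things; names that differ only in an ending like _2 or _b are one class to them, and where a whole thing is asked for, a point or a joint stands for the part that bears it (a point fixed in the world has none). Each returns a list of dicts, best first, with "confidence" (0 to 1); they miss things now and then, are a little off and sometimes report something else, mostly with a low value. They report only what shows in the picture. A call takes as long as a camera call. They do not tell look-alikes from the thing itself.
- env.look_for(name, camera): "extent" ([centre column, centre row, width, height] as shares, 0 to 1, of the picture: columns of its width, rows of its height, round what is visible of it).
- env.masks_of(name, camera): "pixels" (420x560 bool, what is visible of it) and "extent" ([centre column, centre row, width, height] as shares, 0 to 1, of the picture: columns of its width, rows of its height, round what is visible of it).
The state is a dict: "t": time; "qpos": joint angles; "joint_velocities": joint speeds; "tau": joint torques, N m; "tcp_pos": TCP position; "orientation": TCP orientation; "contact_force": force on the tool from outside, world axes, zero at the start; "ft_torque": the same for the moment, N m; "opening": finger opening in m.
Only numpy, scipy, OpenCV 4.12 (cv2) and the standard library are available. Lean on these libraries where they do the work, as an engineer would, in place of code of your own. Each camera call takes 0.05 s, during which the arm holds its last target.

## Working session

There is one attempt and no reset: what is moved stays moved. The work goes in short steps, Python scripts to look and compute and a shell command to move; the robot and the scene stay as the last step left them, time stands still between calls to the robot, and variables do not carry over. Pictures are saved under pics/ and viewed, and the job is handed in when it is done.

```bash
ls; mkdir -p pics
python3 - <<'E'
from bench import env
import cv2,numpy as np
s=env.sense();print(s['t'],s['tcp_pos'],s['orientation'],s['opening'])
for n in ['scene','side']:
    p,d=env.grab_frame(n);cv2.imwrite(f'pics/{n}0.png',p);np.save(f'pics/{n}0.npy',d)
    for o in ['sleeve','tray_center','trimmer','comb','mirror','brush_holder']:
        print(n,o,[(round(r['confidence'],2),np.round(np.array(r['extent'])*[560,420,560,420]).tolist()) for r in env.look_for(o,n)])
print(env.sense()['t'])
E
```

```text
pics
0.0 [ 0.12104076 -0.48451298  0.24941273] [ 9.92517816e-01  1.22095309e-01 -1.25405286e-04 -1.05097020e-03] 0.08567451868512091
scene sleeve [(0.84, [242.0, 198.0, 56.0, 49.0]), (0.76, [301.0, 156.0, 74.0, 58.0]), (0.42, [174.0, 172.0, 41.0, 52.0])]
scene tray_center [(0.86, [264.0, 217.0, 32.0, 28.0]), (0.69, [198.0, 238.0, 27.0, 56.0]), (0.35, [407.0, 263.0, 38.0, 54.0])]
scene trimmer [(0.64, [407.0, 263.0, 41.0, 53.0])]
scene comb [(0.81, [212.0, 148.0, 47.0, 30.0])]
scene mirror [(0.79, [175.0, 172.0, 36.0, 50.0]), (0.3, [241.0, 199.0, 58.0, 47.0])]
scene brush_holder [(0.71, [308.0, 314.0, 32.0, 62.0])]
side sleeve [(0.8, [360.0, 229.0, 60.0, 76.0]), (0.66, [289.0, 192.0, 49.0, 47.0]), (0.55, [361.0, 168.0, 51.0, 30.0])]
side tray_center [(0.83, [240.0, 174.0, 57.0, 31.0]), (0.77, [272.0, 213.0, 25.0, 28.0])]
side trimmer [(0.73, [231.0, 341.0, 67.0, 43.0])]
side comb [(0.94, [360.0, 166.0, 51.0, 33.0])]
side mirror [(0.59, [299.0, 137.0, 34.0, 51.0])]
side brush_holder [(0.56, [150.0, 247.0, 38.0, 51.0]), (0.2, [286.0, 194.0, 47.0, 49.0])]
0.7
```

View pics/scene0.png

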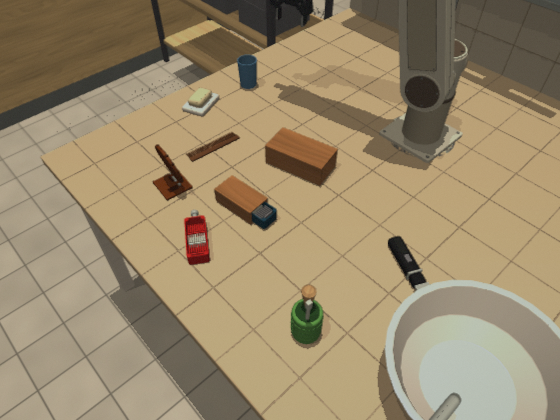

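View pics/side0.png

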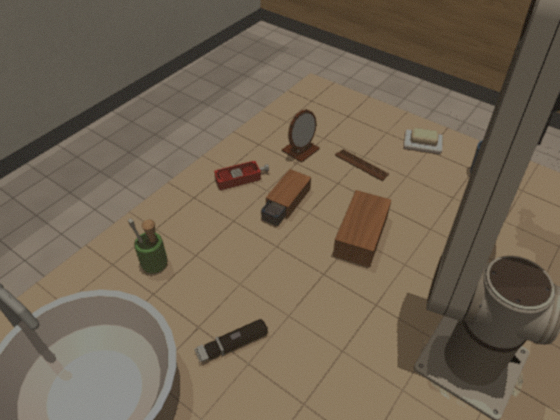

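The scene image shows the small brown sleeve at about (242,198), with the blue tray sticking out at (264,217). The larger empty sleeve is at (301,156) and the red look-alike at (197,238). Next I'll get 3D positions.

```bash
cat > h.py <<'E'
from bench import env
import cv2,numpy as np
def cloud(n,d,info=None):
    i=info or env.camera_info(n)
    v,u=np.mgrid[:420,:560]
    P=np.stack([(u-i['cx'])/i['fx']*d,(v-i['cy'])/i['fy']*d,d],-1)
    T=np.linalg.inv(i['camera_from_world'])
    W=P@T[:3,:3].T+T[:3,3]; W[d<=0]=np.nan
    return W
def rect(xy):
    r=cv2.minAreaRect(xy.astype(np.float32)*1000); return r
E
python3 - <<'E'
from h import *
for n,boxes in [('scene',{'sleeve':(242,198,56,49),'tray':(264,217,32,28),'big':(301,156,74,58),'red':(198,238,27,56),'trimmer':(407,263,41,53),'comb':(212,148,47,30),'mirror':(173,172,40,54),'brush':(308,314,36,62)}),('side',{'sleeve':(289,192,49,47),'tray':(272,213,25,28),'big':(360,229,60,76),'red':(240,174,57,31),'trimmer':(231,341,72,46),'comb':(360,166,54,33),'mirror':(301,137,40,55),'brush':(150,247,38,58)})]:
    W=cloud(n,np.load(f'pics/{n}0.npy'))
    C=cv2.imread(f'pics/{n}0.png').astype(int)
    for k,(a,b,w,h) in boxes.items():
        S=(slice(b-h//2-3,b+h//2+4),slice(a-w//2-3,a+w//2+4))
        P=W[S].reshape(-1,3); c=C[S].reshape(-1,3)
        lo=.003 if k=='comb' else .012
        m=P[:,2]>lo
        if k=='tray': m&=c[:,0]>c[:,2]
        if k=='red': m&=c[:,2]>2*c[:,1]
        if k in('sleeve','big'): m&=(c[:,2]>c[:,0]*1.3)
        Q=P[m]
        print(n,k,m.sum(),'zmax',np.round(np.nanpercentile(Q[:,2],[50,95]),3),'med',np.round(np.nanmedian(Q,0),3),'rect',[np.round(x,1) for x in rect(Q[:,:2])])
        if k in('sleeve','big'):
            T=Q[Q[:,2]>np.nanpercentile(Q[:,2],90)-.006]
            print('   top',len(T),np.round(np.median(T[:,2]),4),[np.round(x,1) for x in rect(T[:,:2])],np.round(cv2.boxPoints(rect(T[:,:2]))).tolist())
E
```

```text
scene sleeve 1288 zmax [0.049 0.053] med [ 0.628 -0.152  0.049] rect [array([ 617.4, -153.1]), array([ 76.1, 150.2]), np.float64(6.4)]
   top 981 0.0501 [array([ 617.3, -158.2]), array([ 74.7, 139.9]), np.float64(6.4)] [[572.0, -93.0], [588.0, -232.0], [662.0, -224.0], [647.0, -85.0]]
scene tray 249 zmax [0.03  0.041] med [ 0.62  -0.058  0.03 ] rect [array([606.7, -74.7]), array([59.8, 57.4]), np.float64(8.5)]
scene big 2373 zmax [0.069 0.073] med [ 0.403 -0.152  0.069] rect [array([ 381.9, -164.3]), array([108.3, 193.6]), np.float64(15.0)]
   top 1510 0.0705 [array([ 380. , -163.7]), array([105.5, 191.1]), np.float64(14.8)] [[305.0, -85.0], [353.0, -270.0], [455.0, -243.0], [407.0, -58.0]]
scene red 622 zmax [0.025 0.036] med [ 0.794 -0.12   0.025] rect [array([ 787.7, -133.6]), array([133.4,  55.1]), np.float64(57.8)]
scene trimmer 962 zmax [0.028 0.12 ] med [0.455 0.289 0.028] rect [array([469.9, 306.9]), array([224.9,  74.2]), np.float64(47.9)]
scene comb 506 zmax [0.005 0.009] med [ 0.531 -0.404  0.005] rect [array([ 533.2, -407. ]), array([172.2, 170.1]), np.float64(47.7)]
scen
[... 909 characters left out ...]
.0, -271.0], [452.0, -244.0], [402.0, -59.0]]
side red 340 zmax [0.026 0.035] med [ 0.789 -0.124  0.026] rect [array([ 785.3, -134.3]), array([128.5,  62.2]), np.float64(58.5)]
side trimmer 1244 zmax [0.027 0.032] med [0.443 0.287 0.027] rect [array([446.2, 284.3]), array([167.8,  39.2]), np.float64(63.4)]
side comb 434 zmax [0.005 0.009] med [ 0.517 -0.404  0.005] rect [array([ 519.6, -407.7]), array([195.6, 175.1]), np.float64(36.5)]
side mirror 900 zmax [0.088 0.138] med [ 0.706 -0.349  0.088] rect [array([ 701.8, -355.7]), array([127.6,  55.6]), np.float64(88.4)]
side brush 1252 zmax [0.09  0.158] med [0.737 0.242 0.09 ] rect [array([750.4, 235.6]), array([69.2, 63.9]), np.float64(32.3)]
```

```bash
cat >> h.py <<'E'
from scipy.spatial.transform import Rotation as R
def go(x,y,z,phi=None):
    s=env.sense(); q=R.from_quat(s['orientation']).as_matrix()
    d=q.T@(np.array([x,y,z])-s['tcp_pos'])
    f=np.degrees(np.arctan2(q[1,0],q[0,0]))
    t=None if phi is None else -np.radians((phi-f+180)%360-180)
    print('t',round(s['t'],2),'tcp',np.round(s['tcp_pos'],4),'phi',round(f,2),'tilt',round(np.degrees(np.arccos(-q[2,2])),2),'q6',round(s['qpos'][5],2),'F',np.round(s['contact_force'],1),'op',round(s['opening'],4))
    print('shift',np.round(d,4),'turn',t)
E
python3 -c "
from h import *
go(.605,-.05,.2,96.3)"
```

```text
t 0.7 tcp [ 0.1212 -0.4851  0.2503] phi 14.03 tilt 0.0 q6 1.57 F [0.9 0.2 0.2] op 0.0852
shift [ 0.5748 -0.3049  0.0503] turn -1.435946898708184
```

```bash
python3 -m inch '[[[0.05,-0.026,0],-0.14],[[0.1,-0.053,0],-0.28],[[0.15,-0.08,0],-0.42],[[0.2,-0.106,0],-0.56],[[0.25,-0.133,0],-0.7],[[0.3,-0.159,0],-0.84],[[0.35,-0.186,0],-0.98],[[0.4,-0.212,0],-1.12],[[0.45,-0.239,0],-1.26],[[0.5,-0.265,0],-1.4]]' 0.085
python3 -c "
from h import *
go(.605,-.05,.2,96.3)"
```

```text
t: 1.95
tcp_pos: [0.5433, -0.1053, 0.2505]
orientation: [0.679, 0.734, 0.0, 0.0]
contact_force: [-0.5, -1.0, -0.5]
opening: 0.0849
t 1.95 tcp [ 0.5433 -0.1053  0.2505] phi 94.52 tilt 0.04 q6 1.3 F [-0.5 -1.  -0.5] op 0.0849
shift [0.0503 0.0658 0.0505] turn -0.031070959285658246
```

```bash
python3 -m inch '[[[0.025,0.033,0.025],-0.02],[[0.05,0.066,0.05],-0.031],[[0.05,0.066,0.05],-0.031],[[0.05,0.066,0.05],-0.031]]'
python3 - <<'E'
from h import *
go(.605,-.05,.2,96.3)
i=env.camera_info('wrist');p,d=env.grab_frame('wrist');cv2.imwrite('pics/w1.png',p)
W=cloud('wrist',d,i);np.save('pics/w1.npy',W)
print([(round(r['confidence'],2),np.round(np.array(r['extent'])*[560,420,560,420]).tolist()) for r in env.look_for('tray_center','wrist')])
E
```

```text
t: 2.45
tcp_pos: [0.6039, -0.0522, 0.2002]
orientation: [0.669, 0.743, -0.0, -0.0]
contact_force: [-0.1, -0.1, 0.3]
opening: 0.0852
t 2.45 tcp [ 0.6039 -0.0522  0.2002] phi 96.03 tilt 0.05 q6 1.38 F [-0.1 -0.1  0.3] op 0.0852
shift [0.0021 0.0014 0.0002] turn -0.004782585328118818
[(0.76, [470.0, 300.0, 164.0, 150.0]), (0.68, [278.0, 214.0, 71.0, 63.0])]
```

View pics/w1.png

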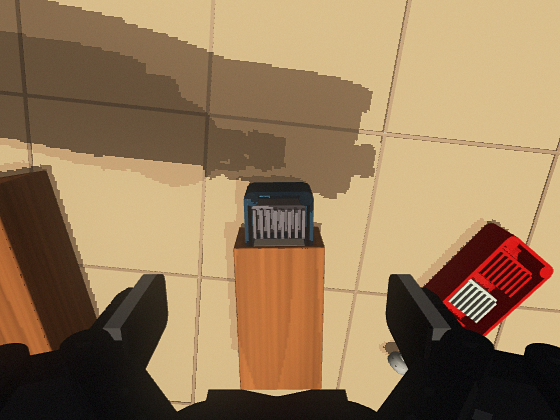

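The wrist view shows the tray's plain end at (278,185) and the sleeve mouth edge at row ~246, columns 235–323. The red look-alike is on the right. I'll take accurate positions from this cloud.

Run:
```python
from h import *
W=np.load('pics/w1.npy');C=cv2.imread('pics/w1.png').astype(int)
u=np.array([-.11,.994]) 
for nm,(r0,r1,c0,c1,z0,z1) in {'sleevetop':(225,388,222,335,.046,.054),'tray':(175,246,240,318,.012,.045)}.items():
    P=W[r0:r1,c0:c1].reshape(-1,3);m=(P[:,2]>z0)&(P[:,2]<z1)
    Q=P[m];print(nm,len(Q),np.round(np.median(Q,0),4))
    r=rect(Q[:,:2]);print(r,np.round(cv2.boxPoints(r),1).tolist())
# sleeve side edges row by row
L=[];Rr=[]
for r in range(255,375,5):
    P=W[r,222:335];m=(P[:,2]>.046)&(P[:,2]<.054);Q=P[m]
    L.append(Q[0,:2]);Rr.append(Q[-1,:2])
L=np.array(L);Rr=np.array(Rr)
for E in(L,Rr,(L+Rr)/2):
    a=np.polyfit(E[:,1],E[:,0],1);print('dx/dy',a, 'x at y=-.09',np.polyval(a,-.09),'phi',90-np.degrees(np.arctan(a[0])))
print('width',np.median(np.linalg.norm(L-Rr,axis=1)))
L=[];Rr=[]
for r in range(200,240,3):
    P=W[r,240:318];m=(P[:,2]>.036)&(P[:,2]<.045);Q=P[m]
    if len(Q): print(r,np.round(Q[0],4),np.round(Q[-1],4))
```

```text
sleevetop 12228 [ 0.6165 -0.151   0.0505]
((616.9423217773438, -157.97845458984375), (72.19078826904297, 134.9334716796875), 6.697344779968262) [[573.2000122070312, -95.19999694824219], [589.0, -229.1999969482422], [660.7000122070312, -220.8000030517578], [644.9000244140625, -86.80000305175781]]
tray 3866 [ 0.6071 -0.0722  0.0307]
((607.42333984375, -76.18218994140625), (67.5343246459961, 54.712890625), 7.058201313018799) [[570.5999755859375, -53.20000076293945], [577.2999877929688, -107.5], [644.2999877929688, -99.19999694824219], [637.5999755859375, -44.900001525878906]]
dx/dy [-0.1188854   0.56263891] x at y=-.09 0.573338594561804 phi 96.77980956221457
dx/dy [-0.1167862   0.63431534] x at y=-.09 0.6448261019994952 phi 96.66118158515671
dx/dy [-0.11782411  0.59848275] x at y=-.09 0.609086917794742 phi 96.71984252018612
width 0.07080817619905312
200 [ 0.5785 -0.0593  0.0395] [ 0.6325 -0.0541  0.0379]
203 [ 0.5787 -0.0616  0.0398] [ 0.6326 -0.0561  0.0394]
206 [ 0.5789 -0.064   0.0399] [ 0.6329 -0.0586  0.0393]
209 [ 0.5791 -0.0666  0.0395] [ 0.6333 -0.0611  0.039 ]
212 [ 0.5793 -0.0689  0.0401] [ 0.6336 -0.0636  0.039 ]
215 [ 0.5795 -0.0716  0.0393] [ 0.6338 -0.0656  0.0405]
218 [ 0.5796 -0.0747  0.0376] [ 0.6342 -0.0683  0.0398]
221 [ 0.5799 -0.0767  0.0392] [ 0.6348 -0.0713  0.0381]
224 [ 0.5809 -0.0788  0.04  ] [ 0.6341 -0.0735  0.0394]
227 [ 0.5812 -0.081   0.041 ] [ 0.6345 -0.0761  0.039 ]
230 [ 0.5813 -0.084   0.0397] [ 0.6347 -0.0784  0.0399]
233 [ 0.5814 -0.0872  0.0379] [ 0.6351 -0.0809  0.0398]
236 [ 0.5817 -0.0895  0.0386] [ 0.6353 -0.0833  0.0402]
239 [ 0.5819 -0.092   0.039 ] [ 0.6358 -0.0861  0.0395]
```

```bash
python3 -c "
from h import *
print(env.tip_reach)
go(.6061,-.067,.026,96.7)"
```

```text
0.019
t 2.55 tcp [ 0.604  -0.0529  0.2015] phi 95.95 tilt 0.09 q6 1.38 F [-0.  -0.6  1.3] op 0.085
shift [-0.0141  0.0003  0.1755] turn -0.013080227795618961
```

```bash
python3 -m inch '[[[-0.014,0.001,0.04],-0.013],[[-0.014,0.001,0.08],-0.013],[[-0.014,0.001,0.11],-0.013],[[-0.014,0.001,0.135],-0.013],[[-0.014,0.001,0.155],-0.013],[[-0.014,0.001,0.174],-0.013],[[-0.014,0.001,0.174],-0.013],[[-0.014,0.001,0.174],-0.013]]'
python3 -c "
from h import *
go(.6061,-.067,.026,96.7)"
```

```text
t: 3.55
tcp_pos: [0.6073, -0.0666, 0.0279]
orientation: [0.665, 0.747, 0.001, 0.001]
contact_force: [0.6, -0.4, 0.5]
opening: 0.0853
t 3.55 tcp [ 0.6073 -0.0666  0.0279] phi 96.7 tilt 0.13 q6 1.34 F [ 0.6 -0.4  0.5] op 0.0853
shift [-0.0002 -0.0013  0.0019] turn 4.602647443939046e-06
```

Close on the tray (about 54 mm).

```bash
python3 -m inch '[[[0,-0.001,0.001],0],[[0,-0.001,0.001],0],[[0,-0.001,0.001],0],[[0,-0.001,0.001],0],[[0,-0.001,0.001],0],[[0,-0.001,0.001],0]]' 0.04
python3 -c "
from h import *
go(.59,.06,.03,96.7)"
```

```text
t: 4.3
tcp_pos: [0.6062, -0.0661, 0.0265]
orientation: [0.664, 0.748, 0.0, 0.001]
contact_force: [-1.5, -0.7, 5.5]
opening: 0.0544
t 4.3 tcp [ 0.6062 -0.0661  0.0265] phi 96.76 tilt 0.09 q6 1.34 F [-1.5 -0.7  5.5] op 0.0544
shift [ 0.1272 -0.0012 -0.0036] turn 0.0009895603235315009
```

```bash
python3 -m inch '[[[0.01,0,-0.001],0],[[0.025,0,-0.001],0],[[0.042,0,-0.001],0],[[0.06,0,-0.001],0],[[0.078,0,-0.001],0],[[0.096,0,-0.001],0],[[0.114,0,-0.001],0],[[0.132,0,-0.001],0],[[0.145,0,-0.001],0],[[0.145,0,-0.001],0]]'
python3 - <<'E'
from h import *
go(.59,.06,.03,96.7)
p,d=env.grab_frame('scene');cv2.imwrite('pics/s2.png',cv2.resize(p[100:360,130:480],None,fx=2,fy=2))
E
```

```text
t: 5.55
tcp_pos: [0.5884, 0.0791, 0.0262]
orientation: [0.664, 0.748, -0.0, -0.0]
contact_force: [-0.1, -1.0, -0.9]
opening: 0.0541
t 5.55 tcp [0.5884 0.0791 0.0262] phi 96.86 tilt 0.01 q6 1.58 F [-0.1 -1.  -0.9] op 0.0541
shift [-0.0192 -0.0007 -0.0038] turn 0.0027786735250529735
```

View pics/s2.png

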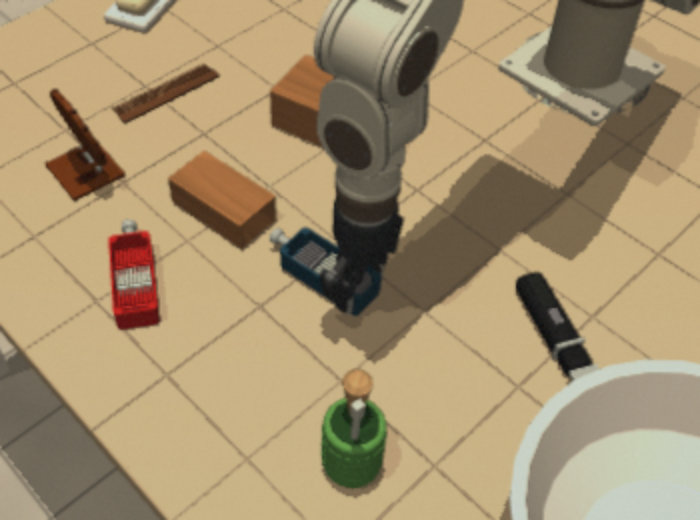

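```bash
python3 -m inch '[[[0.01,-0.009,0],0],[[0.025,-0.022,0],0],[[0.04,-0.035,0],0],[[0.05,-0.045,0],0],[[0.05,-0.045,0.003],0],[[0.05,-0.045,0.005],0],[[0.05,-0.045,0.006],0],[[0.05,-0.045,0.006],0]]'
python3 -c "
from h import *
go(.59,.06,.03,96.7)"
```

```text
t: 6.6
tcp_pos: [0.5383, 0.1225, 0.0216]
orientation: [0.664, 0.747, 0.001, -0.0]
contact_force: [-4.7, 0.5, 8.3]
opening: 0.0539
t 6.6 tcp [0.5383 0.1225 0.0216] phi 96.75 tilt 0.07 q6 1.68 F [-4.7  0.5  8.3] op 0.0539
shift [-0.0681  0.044  -0.0085] turn 0.0007924376384554354
```

```bash
python3 -m inch '[[[0,0,0],0],[[0,0,0],0],[[0,0,0],0],[[0,0,0],0],[[-0.015,0,-0.005],0],[[-0.04,0,-0.005],0],[[-0.065,0,-0.005],0],[[-0.083,0,-0.005],0],[[-0.083,0,-0.003],0],[[-0.083,0,-0.003],0]]' 0.085
python3 - <<'E'
from h import *
go(.59,.06,.03,96.7)
i=env.camera_info('wrist');p,d=env.grab_frame('wrist');cv2.imwrite('pics/w2.png',p)
W=cloud('wrist',d,i);np.save('pics/w2.npy',W)
E
```

```text
t: 7.85
tcp_pos: [0.5475, 0.0401, 0.0231]
orientation: [0.664, 0.748, -0.0, -0.0]
contact_force: [0.5, -1.2, -0.1]
opening: 0.085
t 7.85 tcp [0.5475 0.0401 0.0231] phi 96.76 tilt 0.04 q6 1.53 F [ 0.5 -1.2 -0.1] op 0.085
shift [ 0.0147  0.0445 -0.0069] turn 0.0010928269402337239
```

View pics/w2.png

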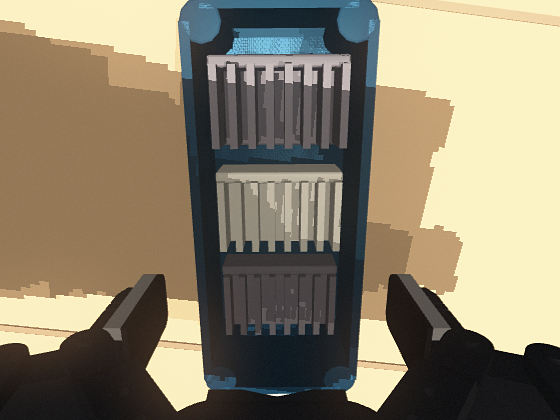

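The tray is flat on the counter and straight between the fingers: plain end at row 0, front at row ~388. Now I'll grip it near the front.

```bash
python3 -m inch '[[[0,0,-0.002],0],[[0,0,-0.002],0],[[0,0,-0.002],0],[[0,0,-0.002],0],[[0,0,-0.002],0],[[0,0,-0.002],0],[[0,0,-0.007],0],[[0,0,-0.012],0],[[0,0,-0.015],0],[[0,0,-0.015],0]]' 0.04
python3 - <<'E'
from h import *
go(.54,.06,.04,96.7)
p,d=env.grab_frame('side');cv2.imwrite('pics/d3.png',cv2.resize(p[100:360,130:480],None,fx=2,fy=2))
E
```

```text
t: 9.15
tcp_pos: [0.5479, 0.0398, 0.0384]
orientation: [0.664, 0.748, 0.0, 0.0]
contact_force: [-0.3, -0.3, -2.1]
opening: 0.054
t 9.15 tcp [0.5479 0.0398 0.0384] phi 96.75 tilt 0.02 q6 1.53 F [-0.3 -0.3 -2.1] op 0.054
shift [ 0.0209 -0.0055 -0.0016] turn 0.0009516093122190518
```

View pics/d3.png

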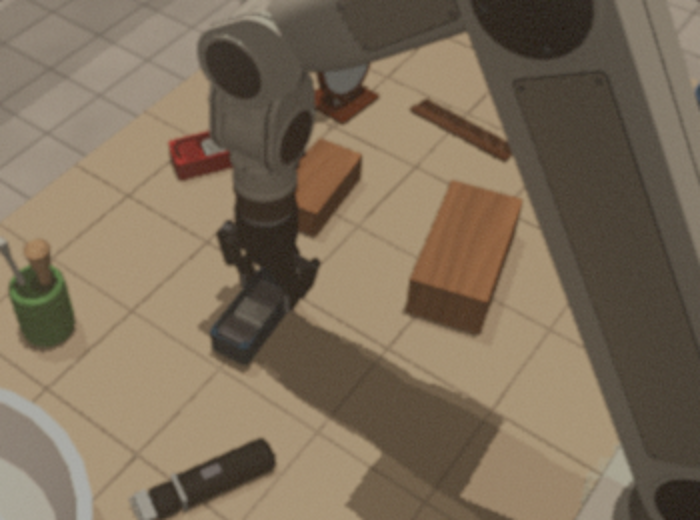

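Lifted and held level. Turning end for end.

```bash
python3 -m inch '[[[0.01,0,0],-0.15],[[0.02,0,0],-0.3],[[0.03,0,0],-0.46],[[0.04,0,0],-0.62],[[0.04,0,0],-0.79],[[0.04,0,0],-0.96],[[0.04,0,0],-1.13],[[0.04,0,0],-1.3],[[0.04,0,0],-1.45],[[0.04,0,0],-1.57]]'
python3 -m inch '[[[0,0,0],-0.16],[[0,0,0],-0.32],[[0,0,0],-0.49],[[0,0,0],-0.66],[[0,0,0],-0.83],[[0,0,0],-1.0],[[0,0,0],-1.17],[[0,0,0],-1.33],[[0,0,0],-1.48],[[0,0,0],-1.572]]'
python3 - <<'E'
from h import *
go(.54,.06,.04,-83.3)
p,d=env.grab_frame('side');cv2.imwrite('pics/d4.png',cv2.resize(p[100:360,130:480],None,fx=2,fy=2))
E
```

```text
t: 10.45
tcp_pos: [0.5429, 0.0796, 0.0381]
orientation: [-0.061, 0.998, 0.0, -0.0]
contact_force: [0.4, -0.8, -2.7]
opening: 0.054
t: 11.7
tcp_pos: [0.5428, 0.0796, 0.038]
orientation: [0.749, -0.663, -0.0, 0.0]
contact_force: [-0.6, -0.3, -2.7]
opening: 0.0539
t 11.7 tcp [0.5428 0.0796 0.038 ] phi -83.03 tilt 0.03 q6 -1.55 F [-0.6 -0.3 -2.7] op 0.0539
shift [ 0.0192  0.0052 -0.002 ] turn 0.004798109694252132
```

View pics/d4.png

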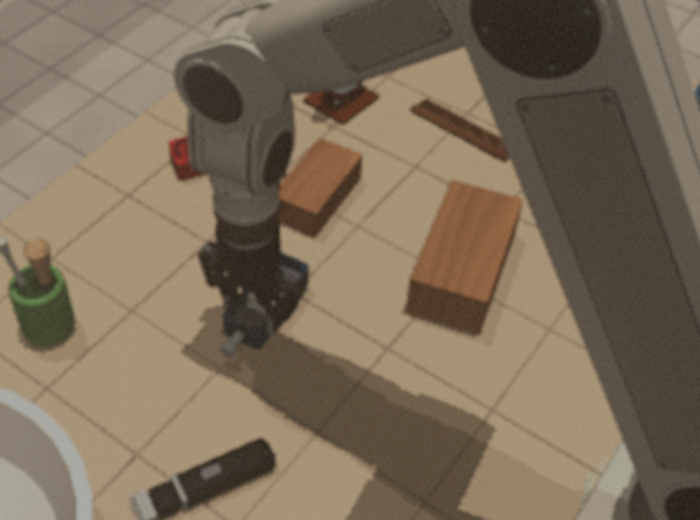

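```bash
python3 -c "
from h import *
go(.5927,.0485,.034,-83.3)"
```

```text
t 11.75 tcp [0.5428 0.0796 0.0381] phi -82.94 tilt 0.03 q6 -1.55 F [-0.1  0.3 -0.8] op 0.0541
shift [ 0.037  -0.0456  0.004 ] turn 0.006345580510327885
```

```bash
python3 -m inch '[[[0.01,-0.012,0],0.005],[[0.022,-0.028,0],0.006],[[0.037,-0.046,0.004],0.006],[[0.037,-0.046,0.004],0.006],[[0.037,-0.046,0.004],0.006]]'
python3 - <<'E'
from h import *
go(.5956,.0237,.0335,-83.3)
i=env.camera_info('wrist');p,d=env.grab_frame('wrist');cv2.imwrite('pics/w5.png',p)
W=cloud('wrist',d,i);np.save('pics/w5.npy',W)
E
```

```text
t: 12.38
tcp_pos: [0.5928, 0.0481, 0.0339]
orientation: [0.745, -0.667, -0.0, 0.0]
contact_force: [-0.7, 0.2, -2.1]
opening: 0.0539
t 12.38 tcp [0.5928 0.0481 0.0339] phi -83.63 tilt 0.07 q6 -1.6 F [-0.7  0.2 -2.1] op 0.0539
shift [ 0.0245 -0.0001  0.0004] turn -0.005726745091611149
```

View pics/w5.png

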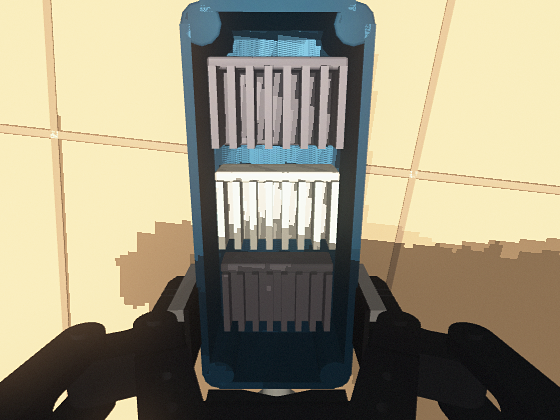

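The tray is held straight, with its plain end at the top of the image. I'll check the rim's height, yaw and centre line against the sleeve.

Run:
```python
from h import *
W=np.load('pics/w5.npy')
o=np.array([.609,-.0905]);u=np.array([-.1167,.9932]);v=np.array([.9932,.1167])
for r in range(8,300,30):
    P=W[r,160:390];m=(P[:,2]>.03)&(P[:,2]<.06);Q=P[m]
    a=(Q[:,:2]-o)@u;b=(Q[:,:2]-o)@v
    l=b<-.023;h=b>.023
    print(r,'t',round(np.median(a)*1e3,1),'lat',np.round([b.min()*1e3,b.max()*1e3,(b.min()+b.max())*500],1),'z',np.round([np.median(Q[l,2]),np.median(Q[h,2])],4))
```

```text
8 t 42.8 lat [-26.5  24.4  -1. ] z [0.0426 0.0423]
38 t 50.3 lat [-28.6  26.4  -1.1] z [0.0427 0.0426]
68 t 57.9 lat [-28.3  26.3  -1. ] z [0.0419 0.042 ]
98 t 66.7 lat [-28.3  26.5  -0.9] z [0.042  0.0419]
128 t 75.8 lat [-28.5  26.5  -1. ] z [0.0418 0.0421]
158 t 84.5 lat [-28.4  26.5  -0.9] z [0.0423 0.042 ]
188 t 96.3 lat [-28.5  26.8  -0.9] z [0.0424 0.0417]
218 t 107.2 lat [-28.1  26.6  -0.7] z [0.0424 0.0423]
248 t 118.6 lat [-27.8  26.7  -0.5] z [0.0418 0.0419]
278 t 128.1 lat [-34.4  33.   -0.7] z [0.0363 0.0365]
```

```bash
python3 -m inch '[[[0.01,0,0],0],[[0.022,0,0],0],[[0.032,0,0],0],[[0.04,0,0],0],[[0.047,0,0],0],[[0.053,0,0],0],[[0.053,0,0],0]]'
python3 - <<'E'
from h import *
go(.5956,.0237,.0335,-83.3)
i=env.camera_info('wrist');p,d=env.grab_frame('wrist');cv2.imwrite('pics/w6.png',p)
W=cloud('wrist',d,i)
o=np.array([.609,-.0905]);u=np.array([-.1167,.9932]);v=np.array([.9932,.1167])
for r in (0,2,4,6,8,10,15,20,25,30,40,50):
    P=W[r,140:410]
    for z0,z1 in((.046,.056),(.036,.045)):
        Q=P[(P[:,2]>z0)&(P[:,2]<z1)]
        if len(Q)>20:
            a=(Q[:,:2]-o)@u;b=(Q[:,:2]-o)@v
            print(r,z0,'t',round(np.median(a)*1e3,1),'lat',np.round([b.min()*1e3,b.max()*1e3,(b.min()+b.max())*500],1))
E
```

```text
t: 13.3
tcp_pos: [0.5991, -0.0048, 0.0343]
orientation: [0.746, -0.667, 0.0, -0.0]
contact_force: [-0.8, -0.1, -2.0]
opening: 0.0538
t 13.3 tcp [ 0.5991 -0.0048  0.0343] phi -83.6 tilt 0.01 q6 -1.69 F [-0.8 -0.1 -2. ] op 0.0538
shift [-0.0287  0.0003  0.0008] turn -0.005163493528335894
0 0.046 t -10.7 lat [-35.1  34.2  -0.5]
2 0.046 t -10.2 lat [-34.8  33.8  -0.5]
4 0.046 t -9.8 lat [-35.2  34.5  -0.3]
6 0.046 t -9.3 lat [-35.   34.4  -0.3]
8 0.046 t -8.9 lat [-34.9  34.5  -0.2]
10 0.046 t -8.4 lat [-35.2  34.2  -0.5]
15 0.046 t -7.2 lat [-35.3  34.6  -0.4]
20 0.046 t -6.0 lat [-35.1  34.6  -0.2]
25 0.046 t -4.9 lat [-35.4  34.7  -0.3]
30 0.046 t -3.7 lat [-35.6  34.9  -0.4]
40 0.046 t -1.4 lat [-35.   35.3   0.2]
50 0.036 t 0.2 lat [-28.5  26.1  -1.2]
```

View pics/w6.png

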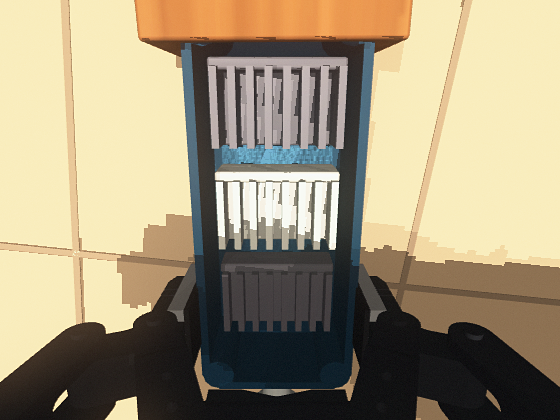

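The tray's plain end has entered the mouth cleanly (mouth edge at row 40), about 0.8 mm off centre. I'll correct that and insert.

```bash
python3 -m inch '[[[0.008,-0.001,0],-0.003],[[0.018,-0.001,0],-0.003],[[0.028,-0.001,0],-0.003],[[0.038,-0.001,0],-0.003],[[0.047,-0.001,0],-0.003],[[0.054,-0.001,0],-0.003],[[0.058,-0.001,0],-0.003],[[0.058,-0.001,0.002],-0.003],[[0.058,-0.001,0.002],-0.003]]'
python3 - <<'E'
from h import *
go(.5956,.0237,.0335,-83.3)
i=env.camera_info('wrist');p,d=env.grab_frame('wrist');cv2.imwrite('pics/w7.png',p)
E
```

```text
t: 14.48
tcp_pos: [0.6063, -0.0616, 0.032]
orientation: [0.747, -0.665, -0.0, 0.0]
contact_force: [0.6, -0.1, -1.2]
opening: 0.0538
t 14.47 tcp [ 0.6063 -0.0616  0.032 ] phi -83.37 tilt 0.04 q6 -1.79 F [ 0.6 -0.1 -1.2] op 0.0538
shift [-0.0859  0.0008 -0.0015] turn -0.001161225344906982
```

View pics/w7.png

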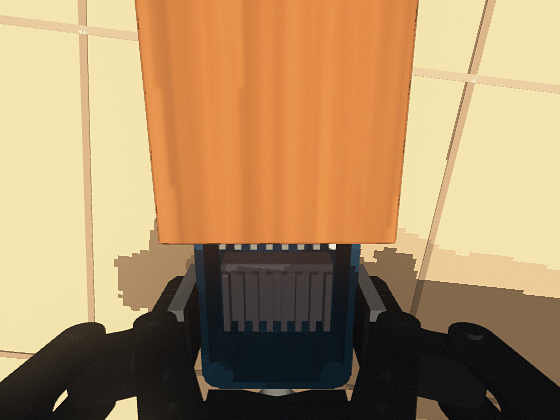

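```bash
python3 -m inch '[[[0,0,0.001],0],[[0,0,0.001],0],[[0,0,0.001],0],[[0,0,0.001],0],[[-0.01,0,-0.002],0],[[-0.025,0,-0.002],0],[[-0.04,0,0],0],[[-0.05,0,0.003],0],[[-0.056,0,0.007],0],[[-0.056,0,0.007],0]]' 0.085
python3 - <<'E'
from h import *
go(.5956,.0237,.024,-83.3)
i=env.camera_info('wrist');p,d=env.grab_frame('wrist');cv2.imwrite('pics/w8.png',p)
W=cloud('wrist',d,i);np.save('pics/w8.npy',W)
E
```

```text
t: 15.78
tcp_pos: [0.5996, -0.0057, 0.0246]
orientation: [0.747, -0.665, -0.0, 0.0]
contact_force: [-1.2, 0.3, 0.4]
opening: 0.085
t 15.78 tcp [ 0.5996 -0.0057  0.0246] phi -83.34 tilt 0.07 q6 -1.7 F [-1.2  0.3  0.4] op 0.085
shift [-0.0297  0.0005  0.0006] turn -0.0007204946253423494
```

View pics/w8.png

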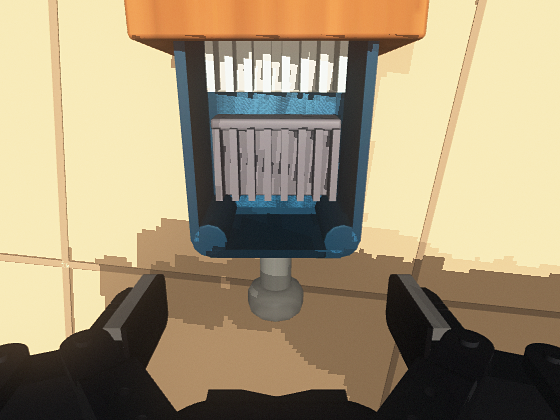

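The tray rests in the sleeve with the knob between the fingers, its head at (275,298).

Run:
```python
from h import *
W=np.load('pics/w8.npy')
o=np.array([.609,-.0905]);u=np.array([-.1167,.9932]);v=np.array([.9932,.1167])
def pr(P):
    P=P.reshape(-1,3);P=P[(P[:,2]>.01)&(P[:,2]<.045)];a=(P[:,:2]-o)@u*1e3;b=(P[:,:2]-o)@v*1e3
    print(np.round([a.min(),a.max(),b.min(),b.max(),np.median(P[:,2])*1e3,P[:,2].max()*1e3],1))
pr(W[265:330,240:310]); pr(W[285:310,240:310]); pr(W[240:258,230:320]); pr(W[60:80,170:390])
x=env.sense()['tcp_pos'];print((x[:2]-o)@u,(x[:2]-o)@v)
```

```text
[ 70.6  93.6 -10.4  11.5  22.5  27.8]
[ 79.   92.1 -10.4  11.5  22.8  27.7]
[ 58.6  63.1 -14.5  16.1  33.9  36.8]
[  0.1   7.5 -27.5  27.9  27.3  41.1]
0.08489108773825706 0.0007459019973505761
```

```bash
python3 -m inch '[[[0,0,0.002],0],[[0,0,0.002],0],[[0,0,0.002],0],[[0,0,0.002],0],[[0,0,0.002],0],[[0,0,0.002],0],[[0,0,0.002],0],[[0,0,0.001],0],[[0,0,0.001],0]]' 0.01
python3 - <<'E'
from h import *
go(.5956,.0237,.024,-83.3)
i=env.camera_info('wrist');p,d=env.grab_frame('wrist');cv2.imwrite('pics/w9.png',p)
W=cloud('wrist',d,i);np.save('pics/w9.npy',W)
o=np.array([.609,-.0905]);u=np.array([-.1167,.9932]);v=np.array([.9932,.1167])
for r in range(50,262,12):
    P=W[r,160:400];P=P[(P[:,2]>.03)&(P[:,2]<.046)]
    if len(P)<5: continue
    a=(P[:,:2]-o)@u*1e3;b=(P[:,:2]-o)@v*1e3
    print(r,np.round([np.median(a),b.min(),b.max(),(b.min()+b.max())/2,np.percentile(P[:,2],80)*1e3],1))
E
```

```text
t: 16.95
tcp_pos: [0.6, -0.0062, 0.0241]
orientation: [0.747, -0.665, -0.0, 0.0]
contact_force: [-0.4, -0.9, -0.2]
opening: 0.0183
t 16.95 tcp [ 0.6    -0.0062  0.0241] phi -83.39 tilt 0.01 q6 -1.7 F [-0.4 -0.9 -0.2] op 0.0183
shift [-0.0302  0.001   0.0001] turn -0.0015320054315207865
50 [ -1.2 -34.5  33.5  -0.5  39.3]
62 [  2.4 -27.2  27.8   0.3  39.6]
74 [  5.5 -27.4  27.4  -0.   39.5]
86 [  8.6 -27.   27.5   0.3  39.2]
98 [ 11.9 -27.3  27.7   0.2  39. ]
110 [ 15.1 -26.8  27.5   0.4  39.3]
122 [ 18.4 -27.2  27.9   0.3  38.7]
134 [ 21.8 -27.1  27.8   0.4  38.5]
146 [ 25.3 -27.   27.6   0.3  38. ]
158 [ 28.9 -27.1  27.6   0.2  38. ]
170 [ 32.6 -27.3  27.8   0.3  37.2]
182 [ 36.3 -26.9  27.9   0.5  37.2]
194 [ 40.1 -27.1  27.4   0.2  36.9]
206 [ 44.1 -27.   27.3   0.2  36.7]
218 [ 48.  -27.1  27.4   0.2  36.3]
230 [ 52.1 -26.8  27.8   0.5  36.2]
242 [ 56.3 -27.1  27.5   0.2  36. ]
254 [ 60.5 -25.1  26.2   0.5  35.7]
```

View pics/w9.png

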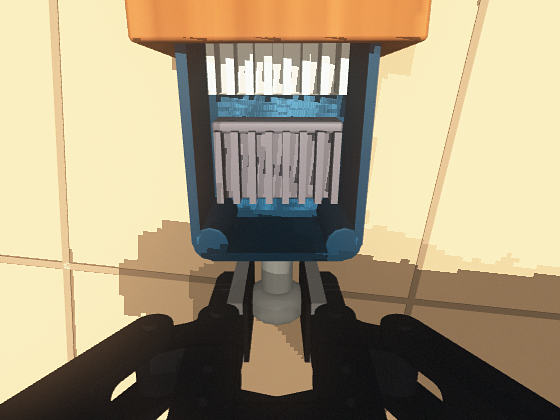

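The front of the tray has dipped about 3 mm over the lip, and the knob is held at an opening of 18 mm. I'll lift 3 mm to level it and check.

```bash
python3 -m inch '[[[0,0,-0.001],0],[[0,0,-0.002],0],[[0,0,-0.003],0],[[0,0,-0.003],0]]'
python3 - <<'E'
from h import *
go(.5956,.0237,.024,-83.3)
i=env.camera_info('wrist');p,d=env.grab_frame('wrist');cv2.imwrite('pics/w10.png',p)
W=cloud('wrist',d,i)
o=np.array([.609,-.0905]);u=np.array([-.1167,.9932]);v=np.array([.9932,.1167])
for r in range(62,262,24):
    P=W[r,160:400];P=P[(P[:,2]>.03)&(P[:,2]<.046)]
    if len(P)<5: continue
    a=(P[:,:2]-o)@u*1e3;b=(P[:,:2]-o)@v*1e3
    print(r,np.round([np.median(a),b.min(),b.max(),(b.min()+b.max())/2,np.percentile(P[:,2],80)*1e3],1))
E
```

```text
t: 17.5
tcp_pos: [0.6, -0.0061, 0.0273]
orientation: [0.747, -0.665, -0.0, -0.0]
contact_force: [0.3, -0.5, -1.2]
opening: 0.0185
t 17.5 tcp [ 0.6    -0.0061  0.0273] phi -83.38 tilt 0.02 q6 -1.7 F [ 0.3 -0.5 -1.2] op 0.0185
shift [-0.0301  0.001   0.0033] turn -0.0014606714892204046
62 [  2.3 -27.   27.4   0.2  40. ]
86 [  8.6 -27.3  27.3   0.   39.6]
110 [ 15.3 -27.2  27.5   0.1  39.3]
134 [ 22.2 -27.1  27.9   0.4  39.3]
158 [ 29.3 -27.1  27.7   0.3  38.8]
182 [ 36.8 -27.4  27.7   0.2  38.7]
206 [ 44.6 -27.1  27.5   0.2  38.3]
230 [ 52.7 -27.   27.5   0.3  38. ]
254 [ 61.1 -24.6  24.7   0.1  37.8]
```

```bash
python3 -m inch '[[[0.004,0,-0.001],0],[[0.012,0,-0.001],0],[[0.02,0,-0.0015],0],[[0.028,0,-0.0015],0],[[0.036,0,-0.0015],0],[[0.043,0,-0.0015],0],[[0.048,0,-0.0015],0],[[0.05,0,-0.0015],0],[[0.05,0,-0.0015],0]]'
python3 - <<'E'
from h import *
go(.5956,.0237,.024,-83.3)
i=env.camera_info('wrist');p,d=env.grab_frame('wrist');cv2.imwrite('pics/w11.png',p)
W=cloud('wrist',d,i)
o=np.array([.609,-.0905]);u=np.array([-.1167,.9932]);v=np.array([.9932,.1167])
for r in range(190,270,6):
    P=W[r,160:400];P=P[(P[:,2]>.03)&(P[:,2]<.056)]
    if len(P)<5: continue
    a=(P[:,:2]-o)@u*1e3;b=(P[:,:2]-o)@v*1e3
    print(r,np.round([np.median(a),b.min(),b.max(),(b.min()+b.max())/2,np.percentile(P[:,2],80)*1e3],1))
E
```

```text
t: 18.68
tcp_pos: [0.6061, -0.0561, 0.029]
orientation: [0.747, -0.665, 0.0, 0.0]
contact_force: [0.4, 1.1, 0.9]
opening: 0.0187
t 18.68 tcp [ 0.6061 -0.0561  0.029 ] phi -83.39 tilt 0.04 q6 -1.78 F [0.4 1.1 0.9] op 0.0187
shift [-0.0805  0.0012  0.0049] turn -0.0016349575206633408
190 [-13.8 -33.9  33.1  -0.4  51.2]
196 [-12.1 -34.1  33.2  -0.5  51.2]
202 [-10.3 -33.8  33.4  -0.2  51.2]
208 [ -8.6 -34.1  33.4  -0.4  51.2]
214 [ -6.8 -34.4  34.   -0.2  51.2]
220 [ -5.  -34.6  33.8  -0.4  51.3]
226 [ -3.2 -34.7  34.1  -0.3  51.3]
232 [  2.9 -26.8  27.9   0.5  40. ]
238 [  5.  -27.   27.8   0.4  39.8]
244 [  8.7 -26.6  27.4   0.4  39.5]
250 [  9.2 -25.6  26.3   0.4  39.6]
256 [ 11.4 -23.5  23.7   0.1  39.6]
```

View pics/w11.png

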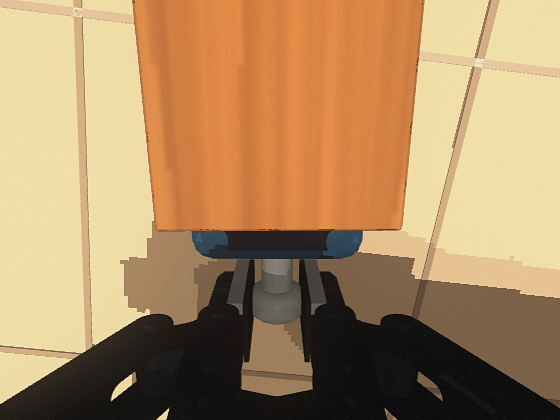

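About 12 mm of tray is still showing (mouth edge at row 229, front at row 258). I'll push most of that, then creep.

```bash
python3 -m inch '[[[0.003,0,0],0],[[0.006,0,0],0],[[0.009,0,0],0],[[0.01,0,0],0],[[0.01,0,0],0]]'
python3 - <<'E'
from h import *
go(.5956,.0237,.024,-83.3)
i=env.camera_info('wrist');p,d=env.grab_frame('wrist');cv2.imwrite('pics/w12.png',p)
W=cloud('wrist',d,i)
o=np.array([.609,-.0905]);u=np.array([-.1167,.9932]);v=np.array([.9932,.1167])
for r in range(226,266,3):
    P=W[r,160:400];P=P[(P[:,2]>.03)&(P[:,2]<.056)]
    if len(P)<5: continue
    a=(P[:,:2]-o)@u*1e3;b=(P[:,:2]-o)@v*1e3
    print(r,np.round([np.median(a),b.min(),b.max(),np.percentile(P[:,2],80)*1e3],1))
E
```

```text
t: 19.35
tcp_pos: [0.6074, -0.0656, 0.0293]
orientation: [0.747, -0.665, 0.0, -0.001]
contact_force: [-1.3, 3.2, 5.5]
opening: 0.0184
t 19.35 tcp [ 0.6074 -0.0656  0.0293] phi -83.37 tilt 0.07 q6 -1.79 F [-1.3  3.2  5.5] op 0.0184
shift [-0.0901  0.0014  0.0054] turn -0.0012989645087245984
226 [-12.6 -34.8  34.3  51.2]
229 [-11.7 -34.3  34.3  51.2]
232 [-10.7 -34.5  34.5  51.2]
235 [ -9.8 -35.1  34.7  51.3]
238 [ -8.9 -34.8  34.8  51.3]
241 [ -8.  -35.   34.8  51.3]
244 [ -7.  -35.   35.1  51.2]
247 [ -6.1 -35.5  34.9  51.3]
250 [ -5.1 -35.4  35.2  51.2]
253 [ -4.2 -35.6  35.2  51.2]
256 [ -3.2 -35.9  35.6  51.2]
259 [ -2.1 -35.4  35.5  51. ]
```

View pics/w12.png

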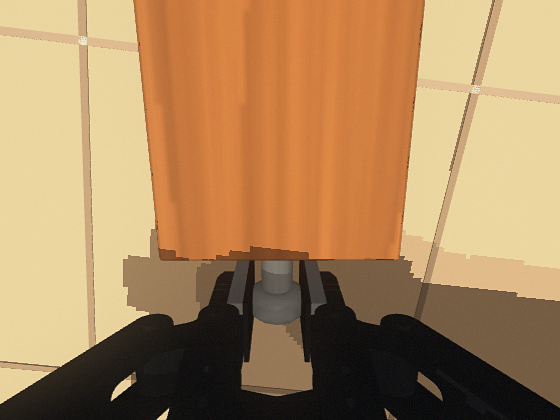

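```bash
python3 -m inch '[[[0.001,0,0.001],0],[[0.002,0,0.001],0],[[0.002,0,0.001],0]]'; python3 -m inch '[[[0.001,0,0],0],[[0.002,0,0],0],[[0.002,0,0],0]]'
```

```text
t: 19.77
tcp_pos: [0.6077, -0.0662, 0.0293]
orientation: [0.747, -0.665, -0.0, -0.002]
contact_force: [-2.2, 7.1, 9.4]
opening: 0.0183
t: 20.15
tcp_pos: [0.6083, -0.0682, 0.0294]
orientation: [0.747, -0.665, -0.0, -0.002]
contact_force: [-1.1, 7.0, 9.9]
opening: 0.0183
```

```bash
python3 -m inch '[[[0.001,0,-0.001],0],[[0.002,0,-0.002],0],[[0.002,0,-0.002],0]]'
python3 - <<'E'
from h import *
p,d=env.grab_frame('scene');cv2.imwrite('pics/s13.png',cv2.resize(p[150:300,170:370],None,fx=4,fy=4,interpolation=cv2.INTER_CUBIC))
E
```

```text
t: 20.52
tcp_pos: [0.6072, -0.0686, 0.0295]
orientation: [0.748, -0.664, -0.002, -0.002]
contact_force: [-0.9, 10.4, 2.7]
opening: 0.0186
```

View pics/s13.png

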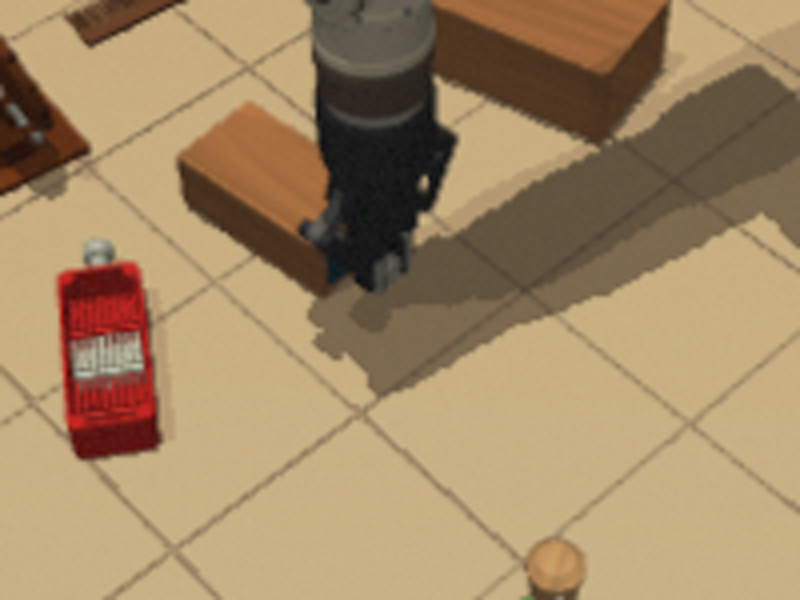

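Force rose to 10 N along the push direction with the tool stalled, so the tray looks to be against the back. I'll ease off, release, back away and look.

```bash
python3 -m inch '[[[-0.001,0,0],0],[[-0.002,0,0],0],[[-0.002,0,0],0]]'; python3 -m inch '[[[0,0,0],0],[[0,0,0],0],[[0,0,0],0],[[0,0,0],0],[[-0.02,0,0],0],[[-0.05,0,-0.01],0],[[-0.09,0,-0.04],0],[[-0.12,0,-0.09],0],[[-0.13,0,-0.12],0],[[-0.13,0,-0.12],0]]' 0.085
python3 - <<'E'
from h import *
go(.5956,.0237,.024,-83.3)
o=np.array([.609,-.0905]);u=np.array([-.1167,.9932]);v=np.array([.9932,.1167])
i=env.camera_info('wrist');p,d=env.grab_frame('wrist');cv2.imwrite('pics/w14.png',p)
W=cloud('wrist',d,i);np.save('pics/w14.npy',W)
print([(round(r['confidence'],2),np.round(np.array(r['extent'])*[560,420,560,420]).tolist()) for r in env.look_for('tray_knob','wrist')])
E
```

```text
t: 20.95
tcp_pos: [0.6072, -0.0685, 0.0295]
orientation: [0.747, -0.665, -0.001, -0.001]
contact_force: [-0.2, 6.2, 3.1]
opening: 0.0188
t: 22.2
tcp_pos: [0.5941, 0.0618, 0.1532]
orientation: [0.748, -0.664, 0.002, -0.003]
contact_force: [0.2, 0.1, 0.4]
opening: 0.0849
t 22.2 tcp [0.5941 0.0618 0.1532] phi -83.22 tilt 0.39 q6 -1.59 F [0.2 0.1 0.4] op 0.0849
shift [0.0381 0.0039 0.1292] turn 0.0014285747735753689
[(0.92, [283.0, 7.0, 35.0, 15.0])]
```

View pics/w14.png

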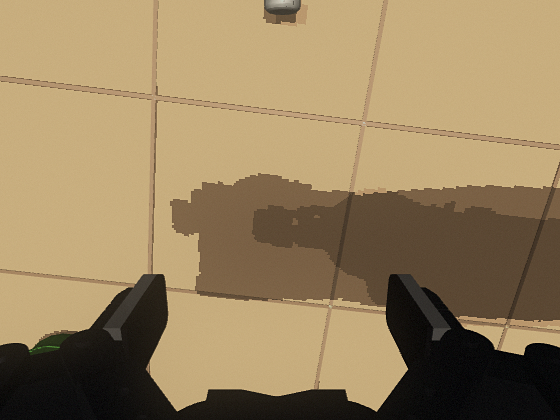

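Only the knob tip shows, at (283,7). I'll move forward 65 mm to bring the mouth into view.

```bash
python3 -m inch '[[[0.03,0,0],0],[[0.065,0,0],0],[[0.065,0,0],0],[[0.065,0,0],0]]'
python3 - <<'E'
from h import *
go(.5956,.0237,.024,-83.3)
i=env.camera_info('wrist');p,d=env.grab_frame('wrist');cv2.imwrite('pics/w15.png',p)
W=cloud('wrist',d,i);np.save('pics/w15.npy',W)
p,d=env.grab_frame('scene');cv2.imwrite('pics/s15.png',cv2.resize(p[150:300,170:370],None,fx=4,fy=4,interpolation=cv2.INTER_CUBIC))
E
```

```text
t: 22.8
tcp_pos: [0.599, -0.0053, 0.1482]
orientation: [0.746, -0.665, -0.001, 0.001]
contact_force: [-0.4, -0.2, 0.6]
opening: 0.0852
t 22.8 tcp [ 0.599  -0.0053  0.1482] phi -83.44 tilt 0.17 q6 -1.69 F [-0.4 -0.2  0.6] op 0.0852
shift [-0.0291 -0.0003  0.1242] turn -0.002450400266915523
```

View pics/w15.png

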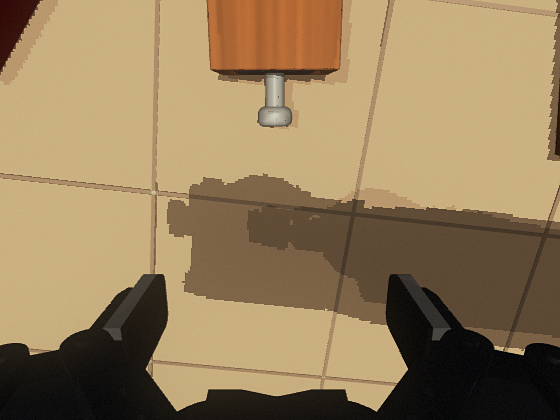

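View pics/s15.png

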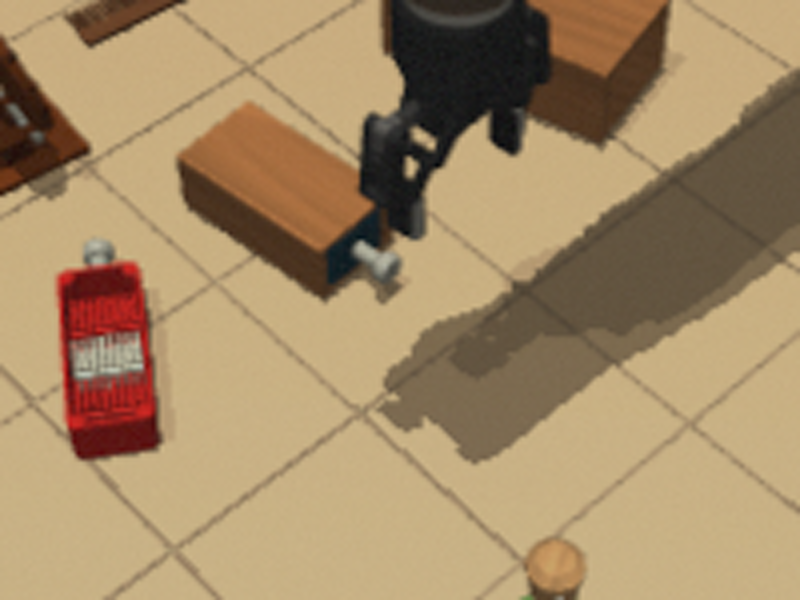

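The knob is outside and the front appears flush. I'll measure it.

Run:
```python
from h import *
W=np.load('pics/w15.npy')
o=np.array([.609,-.0905]);u=np.array([-.1167,.9932]);v=np.array([.9932,.1167])
def pr(n,P,z0,z1):
    P=P.reshape(-1,3);P=P[(P[:,2]>z0)&(P[:,2]<z1)];a=(P[:,:2]-o)@u*1e3;b=(P[:,:2]-o)@v*1e3
    print(n,len(P),'t',np.round(np.percentile(a,[0,2,50,98,100]),1),'lat',np.round([b.min(),b.max(),(b.min()+b.max())/2],1),'z',np.round(np.percentile(P[:,2],[5,50,95])*1e3,1))
pr('sleeve top',W[0:80,200:350],.047,.056)
pr('knob',W[75:130,255:295],.012,.04)
pr('head',W[105:130,255:295],.012,.04)
pr('neck',W[78:100,260:290],.012,.04)
# scene
i=env.camera_info('scene')
p,d=env.grab_frame('scene');W=cloud('scene',d,i)
C=p.astype(int)
for n in ['tray_center']:
    for m in env.masks_of(n,'scene'):
        e=np.array(m['extent'])*[560,420,560,420];print(round(m['confidence'],2),np.round(e))
        if abs(e[0]-262)<15 and abs(e[1]-213)<15:
            P=W[m['pixels']];pr('mask',P,.008,.045)
S=(slice(195,230),slice(240,275))
P=W[S].reshape(-1,3);c=C[S].reshape(-1,3);k=c[:,0]>c[:,2]*1.25
pr('blue',P[k],.008,.042)
k=(c[:,2]>c[:,0]*1.3)
pr('brown',P[k],.046,.056)
pr('brown rim',P[k],.005,.045)
```

```text
sleeve top 9382 t [-36.2 -35.3 -19.1  -1.7  -1.1] lat [-36.1  36.1  -0. ] z [49.4 50.7 51.8]
knob 1219 t [ 0.2  0.9 19.2 30.1 30.8] lat [-10.3  11.    0.4] z [24.9 28.8 33.6]
head 661 t [18.  18.1 24.5 30.3 30.8] lat [-10.3  11.    0.4] z [25.  31.2 33.9]
neck 412 t [ 2.   2.1  8.  14.5 14.5] lat [-5.1  6.3  0.6] z [24.6 27.8 29.4]
0.81 [198. 238.  25.  55.]
0.47 [259. 212.  27.  21.]
mask 180 t [-17.7 -11.7  -0.4  31.9  33.1] lat [-30.2  33.6   1.7] z [11.9 27.5 39.6]
blue 79 t [-5.1 -4.2 -1.4  1.4  1.6] lat [-18.9  26.4   3.8] z [11.8 28.5 39.7]
brown 310 t [-63.8 -56.9 -23.8  -0.7   0.6] lat [-26.4  37.    5.3] z [47.2 50.  52.4]
brown rim 149 t [-42.1 -38.9 -11.3  30.5  31.7] lat [-35.3  53.3   9. ] z [ 6.1 23.  43.2]
```

Knob tip is about 32 mm in front of the mouth edge, so the front is flush. The tray is centred and level, and the gripper is clear. Handing in.

```bash
python3 -c "
from bench import env
print(env.sense()['t'],env.close_job())"
```

```text
the job is handed in; nothing more can be done
23.0 None
```

The tray is back in its sleeve plain end first, with the knob outside, and I handed the job in at 23.0 s. I got no verdict back.

- **What I did:** I drew the tray out by its plain end and set it on the counter. Then I regripped it near the front, turned it half a turn and slid it partway in. Last, I pushed it home by the knob until it met resistance (about 10 N).
- **Flush and centred:** In the last wrist picture the knob tip is about 32 mm in front of the mouth edge, so the front is flush to within about 1 mm. The tray is within about 0.5 mm of the sleeve's centre line. The scene camera's rougher reading puts the front 1 to 2 mm inside the mouth, which is also within tolerance.
- **Upright:** The knob height (centre about 23 mm) suggests the tray is lying level. Its front dipped about 3 degrees over the sleeve lip during the regrip on the knob, and I lifted it back.
- **Clear of everything:** The gripper was open, clear of everything and reading no contact force.
- **Bystanders:** I never went near the trimmer, comb, mirror or brush holder, but I did not measure their positions again at the end.
- **Odd reading:** The gripper read an opening of 18 mm on the 22 mm knob head. The grip held anyway.

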